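# Change a bench gas manifold over to its free spare line through the lever interlock

### The arm

A 6-joint arm with a two-finger parallel gripper is mounted at the origin on a cart in front of the work surface, level with it; the furniture and walls round the work are solid. World frame = base frame: x ahead of the robot, y to its left, z up, the work surface at z = 0. Lengths are in mm, angles in rad, forces in N, time in s.
With the tool pointing down it reaches from about 275 to 725 mm from the base axis. Payload 5.6 kg.
Tool frame: the origin (TCP) lies on the centre line of the jaws, within the pads' length; the fingertips stand 11 mm ahead of it and the grasp point (between the pads) lies 8 mm behind it; z points along the fingers, y is the line along which they close (so a half turn about z gives the same grasp; the last joint's range is limited). The gripper opens to 85 mm and grips with 20 to 120 N. Pads are 22 mm wide; open, the fingers measure 114 mm over their backs; the gripper's body (76 mm by 85 mm) begins 54 mm behind the grasp point. The pads swing forward as they close: fully open they stand 13 mm farther back than shut.
Start: joints at [-0.914, 0.255, 0.108, 0, -1.424, -0.285], TCP at [199.83, -512.407, 242.283] pointing down, gripper open.
Joint ranges: [-2.95, 2.95], [-1.21, 1.97], [-1.09, 1.5], [-2.87, 1.71], [-2.94, -0.07], [-3.05, 3.05]. Speed limits (rad/s): [2.57, 2.57, 3.14, 3.14, 3.14, 3.14].

### API

Orientations are given as a unit quaternion [w, x, y, z].
In Python, from rig import ctrl, viewer gives the robot as it stands.
- The arm moves only by the shell command python3 -m handwheel 'ROWS' [FORCE]. ROWS is JSON, a list that holds one entry, the list of rows, each a list of 5 numbers: the shift along the tool's x, y, z in m, then the turn about the tool's z in rad, then the opening, from -1 (shut) to 1 (fully open). In form: [[[tx, ty, tz, roll, gripper], ...]]. A call has exactly 8 rows; each row is the pose to reach, as a shift and turn from the pose commanded when the call began, along the tool's axes at that moment; what a row does not reach only later rows make up. A row lasts 1/12 s, in which the tool goes at most 41.7 mm and 7.16 degrees, less where a joint would pass 70% of its speed; a pose out of reach is approached as far as the arm can. A call with a gripper value outside its range is refused whole. The fingers move at their own pace and stop on an object; FORCE is the grip in N (left out, the last holds). Time passes only in rows, so rows that repeat a pose let the fingers close, or fill a call up. It gives the time, the measured TCP pose, the force, the opening and the grip force at its end, in the units of the state.
- ctrl.state(): the state, without advancing time (a new reading comes with each control period).
- viewer.snapshot(name): name is "scene" or "top"; returns a dict with "img" (420x560x3 uint8, red, green, blue), "mtx" (3x3 intrinsics, pixels), "R" (3x3) and "t" (3): a world point X has camera coordinates R X + t. Camera axes: x right, y down, z forward; pixel columns grow to the right and rows downward; lengths in mm; the calibration is good to about 2 mm. A picture is of the moment at which its call begins. There is no depth.
- ctrl.sign_off(): hands the job in; it is judged then, once.
The state is a dict: "time_s": time; "q": joint angles; "joint_vel": joint speeds; "joint_torque": joint torques, N m; "eef_pos": TCP position; "eef_rot": TCP orientation; "contact_force": force on the tool from outside, world axes, zero at the start; "wrist_torque": the same for the moment, N m; "gripper_width": opening from 0.0 (shut) to 1.0 (fully open); "grasp_force": force on a finger pad.
Only numpy, scipy, OpenCV 4.12 (cv2) and the standard library are available. Lean on these libraries where they do the work, as an engineer would, in place of code of your own. Each camera call takes 0.05 s, during which the arm holds its last target. There are 200 camera calls.

### The job

Change the gas manifold over to its spare line: bring the one lever that stands open (leaning away from you) fully home towards you, and then throw fully open the one other lever that is free, leaving the rest at home. An interlock lets only one lever be off home at a time, and two of the three spare lines are locked out inside where you cannot see it, so feel each lever with a light push and never force a blocked one: the locks are damaged above 20 N. Do not shift the other things on the bench.

Things in the scene. Friction and masses are not known exactly. Their poses are not given: they have to be found in the camera images.
- manifold: bench gas manifold, fixed: white housing 104 x 290 x 70 mm (x, y, z), round gauge in front, brass header and copper pipes (to 55 mm high) behind. Origin on the bench below the middle of the lever row; x points away from the robot, the way levers are thrown open; y along the row; z up. Four equal levers stand at y = +99, +33, -33, -99 mm, lever_a to lever_d in any order
- lever_a (a joint): lever that is open at the start (line in use); rad: 0 fully home (leaning 30 deg towards the robot), 1.047 at the open stop (30 deg away). Stays where left. If free it moves with 1.5 to 4 N at the grip all the way; if blocked it comes up hard between 0.05 and 0.2 rad (2 to 3 N more per mm at the grip)
- grip_a (a point): middle of the red grip of lever_a, on its centre line, 85 mm from the pivot. The grip is 15 to 18 mm thick and reaches from 58 to 109 mm from the pivot, on an 8 mm steel rod; at home its middle is 42 mm before the row and 136 mm high
- valve_a: white top plate (top 70 mm high) with black rubber boot that carries lever_a; origin on the bench below the lever's pivot, axes as the manifold's. The pivot axis is parallel to y, 62 mm above this origin
- lever_b (a joint): lever of a spare line, home at the start; of b, c and d two are locked out and one is free, drawn afresh each time, not visible; rad: 0 fully home (leaning 30 deg towards the robot), 1.047 at the open stop (30 deg away). Stays where left. If free it moves with 1.5 to 4 N at the grip all the way; if blocked it comes up hard between 0.05 and 0.2 rad (2 to 3 N more per mm at the grip)
- grip_b (a point): middle of the red grip of lever_b, on its centre line, 85 mm from the pivot. The grip is 15 to 18 mm thick and reaches from 58 to 109 mm from the pivot, on an 8 mm steel rod; at home its middle is 42 mm before the row and 136 mm high
- valve_b: white top plate (top 70 mm high) with black rubber boot that carries lever_b; origin on the bench below the lever's pivot, axes as the manifold's. The pivot axis is parallel to y, 62 mm above this origin
- lever_c (a joint): lever of a spare line, home at the start; of b, c and d two are locked out and one is free, drawn afresh each time, not visible; rad: 0 fully home (leaning 30 deg towards the robot), 1.047 at the open stop (30 deg away). Stays where left. If free it moves with 1.5 to 4 N at the grip all the way; if blocked it comes up hard between 0.05 and 0.2 rad (2 to 3 N more per mm at the grip)
- grip_c (a point): middle of the red grip of lever_c, on its centre line, 85 mm from the pivot. The grip is 15 to 18 mm thick and reaches from 58 to 109 mm from the pivot, on an 8 mm steel rod; at home its middle is 42 mm before the row and 136 mm high
- valve_c: white top plate (top 70 mm high) with black rubber boot that carries lever_c; origin on the bench below the lever's pivot, axes as the manifold's. The pivot axis is parallel to y, 62 mm above this origin
- lever_d (a joint): lever of a spare line, home at the start; of b, c and d two are locked out and one is free, drawn afresh each time, not visible; rad: 0 fully home (leaning 30 deg towards the robot), 1.047 at the open stop (30 deg away). Stays where left. If free it moves with 1.5 to 4 N at the grip all the way; if blocked it comes up hard between 0.05 and 0.2 rad (2 to 3 N more per mm at the grip)
- grip_d (a point): middle of the red grip of lever_d, on its centre line, 85 mm from the pivot. The grip is 15 to 18 mm thick and reaches from 58 to 109 mm from the pivot, on an 8 mm steel rod; at home its middle is 42 mm before the row and 136 mm high
- valve_d: white top plate (top 70 mm high) with black rubber boot that carries lever_d; origin on the bench below the lever's pivot, axes as the manifold's. The pivot axis is parallel to y, 62 mm above this origin
- lock_bar (a joint): sliding locking bar under the cover, its brass end shows in the left cheek; m: 0 when all levers are home, about 0.010 (towards +y of the manifold) when one is open. While it is out, all levers at home are blocked; it drops back by spring when the open lever comes home. Locks are damaged by more than 20 N at a lever
- glass_beaker: bystander: small clear beaker 52 mm wide, 58 mm high, behind the manifold; origin at the centre of its underside
- bottle_wash: bystander: clear bottle with green-striped label and orange cap, 61 mm wide, 118 mm high, behind the manifold; origin at the centre of its underside
- timer: bystander: white bench timer 62 x 66 x 19 mm, near the front edge; origin at the centre of its underside
- tweezers: bystander: steel tweezers 128 mm long, lying near the front edge on the right; origin at the centre of its underside
- tip_box: bystander: pink tip box 116 x 85 x 78 mm, on the left; origin at the centre of its underside
- pipette_a: bystander: white pipette 244 mm long, lying on the left; origin at the centre of its underside
- marker: bystander: black marker standing on its end, 136 mm high, on the left; origin at the centre of its underside

How it is judged (in metres and radians):
On the way, in this order (a step that is already met when the one before it is completed fails the run):
1. the lever that was open is fully home and the locking bar has dropped back (value of joint lever_a below 0.06 rad and value of joint lock_bar below 0.002 m), for 0.2 s.
2. one spare lever is fully open (((value of joint lever_b above 0.97 rad and value of joint each of lever_c, lever_d below 0.15 rad) or (value of joint lever_c above 0.97 rad and value of joint each of lever_b, lever_d below 0.15 rad) or (value of joint lever_d above 0.97 rad and value of joint each of lever_b, lever_c below 0.15 rad))), for 0.2 s.
At the end, for the whole second after the job is handed in: lever_a is home (below 0.10 rad; below 0.06 rad once, before the spare is opened), exactly one of the other levers is open beyond 0.97 rad, the remaining two are home within 0.15 rad (their free play), and all stand still (value of joint lever_a below 0.1 rad and ((value of joint lever_b above 0.97 rad and value of joint each of lever_c, lever_d below 0.15 rad) or (value of joint lever_c above 0.97 rad and value of joint each of lever_b, lever_d below 0.15 rad) or (value of joint lever_d above 0.97 rad and value of joint each of lever_b, lever_c below 0.15 rad)) and velocity of joint lever_a between -0.05 and 0.05 rad/s and velocity of joint lever_b between -0.05 and 0.05 rad/s and velocity of joint lever_c between -0.05 and 0.05 rad/s and velocity of joint lever_d between -0.05 and 0.05 rad/s); the robot touches nothing.
It fails at once if a lever is pushed with more than 20 N (contact force between any of the fingers, the arm and valve_a above 20 N or contact force between any of the fingers, the arm and valve_b above 20 N or contact force between any of the fingers, the arm and valve_c above 20 N or contact force between any of the fingers, the arm and valve_d above 20 N).
It fails at once if a bystander is shifted by more than 20 mm (distance of any of glass_beaker, bottle_wash, timer, tweezers, tip_box, pipette_a, marker from where it was at the start of the episode above 0.02 m).
It also fails if it takes over 54 s, if anything falls off the work surface, if the arm or the gripper's body presses on something with over 40 N, if the wrist force passes 120 N, or if a joint passes its speed limit or range.

## Working session

There is one attempt and no reset: what is moved stays moved. The work goes in short steps, Python scripts to look and compute and a shell command to move; the robot and the scene stay as the last step left them, time stands still between calls to the robot, and variables do not carry over. Pictures are saved under pics/ and viewed, at most 10 in all, crops included, and the job is handed in when it is done.

```bash
mkdir -p pics; python3 - <<'E'
from rig import ctrl, viewer
import cv2
s=ctrl.state()
for k,v in s.items(): print(k,v)
for n in("scene","top"):
    d=viewer.snapshot(n); cv2.imwrite(f"pics/{n}0.png",cv2.resize(d["img"][:,:,::-1],(800,600),interpolation=cv2.INTER_CUBIC)); print(n,d["mtx"].tolist(),d["R"].tolist(),d["t"])
E
```

```text
time_s 0.0
q [-9.14379230e-01  2.55787891e-01  1.07000796e-01 -4.36972476e-04
 -1.42388324e+00 -2.84616056e-01]
joint_vel [-7.46203276e-04 -7.84574755e-04  5.26517814e-05  7.13578432e-05
  3.62633327e-04  9.38886293e-04]
joint_torque [-1.69091221e-03 -3.86623585e+01  2.37928140e+01  5.36513239e+00
 -6.29411516e-03 -2.47853876e-06]
eef_pos [ 199.69746121 -511.96839404  241.37847709]
eef_rot [-2.32168819e-04 -1.84799896e-01  9.82775699e-01  9.33154466e-04]
contact_force [-0.2133217   0.00900139 -0.10233517]
wrist_torque [0.0044897  0.00115403 0.00052113]
grasp_force 0.0
gripper_width 1.000095699545915
scene [[379.729546899963, 0.0, 281.39496597114083], [0.0, 379.729546899963, 211.92151867967925], [0.0, 0.0, 1.0]] [[0.7328588373731925, -0.6802717698978443, -0.012175531366921852], [-0.2773156906392974, -0.28231610595229706, -0.9183646465566828], [0.6213001949213134, 0.6764081130500919, -0.39554788887156533]] [-327.71025122  279.2061424   780.65461301]
top [[387.86386971762414, 0.0, 276.2388824723629], [0.0, 387.86386971762414, 209.41389882249555], [0.0, 0.0, 1.0]] [[0.008981715178994652, -0.9999593830453208, 0.0007490340878393401], [-0.9977739795810139, -0.009011579986201132, -0.06607478412540613], [0.06607885034948882, -0.00015390183113734364, -0.9978143924852538]] [ 100.49248899  546.65977177 1221.52563777]
```

View pics/scene0.png

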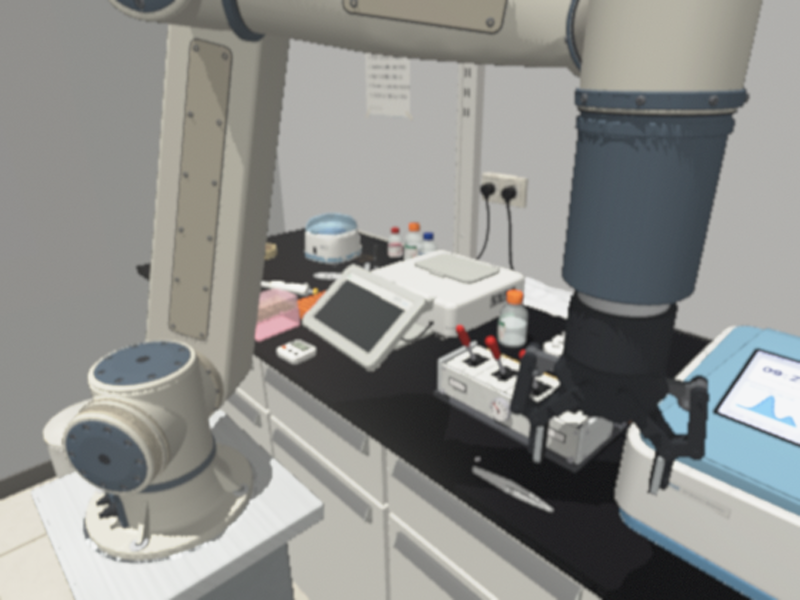

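View pics/top0.png

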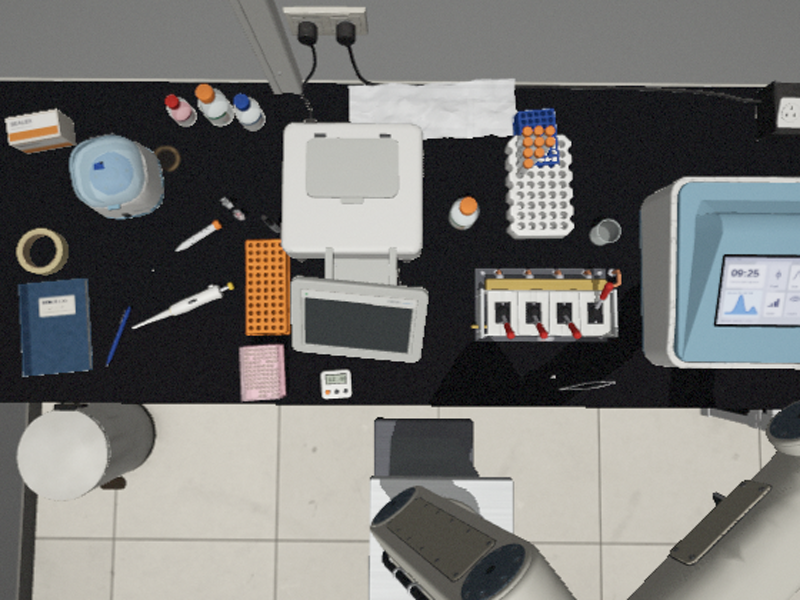

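The top view shows four levers at about x = 505, 535, 567 and 600 (800-wide). The rightmost one (608, 290) is open. The gripper hides part of the row in the scene view. I'll enlarge crops of both.

```bash
python3 - <<'E'
import cv2
from rig import viewer
a=viewer.snapshot("top")["img"][175:255,325:445,::-1]
b=viewer.snapshot("scene")["img"][215:295,300:420,::-1]
for n,i in(("topc",a),("scenec",b)): cv2.imwrite(f"pics/{n}.png",cv2.resize(i,None,fx=6,fy=6,interpolation=cv2.INTER_CUBIC))
E
```

```text
(no output)
```

View pics/topc.png

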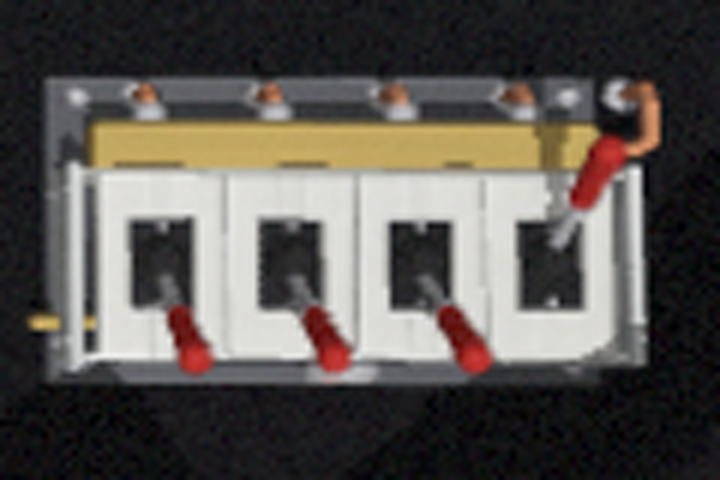

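View pics/scenec.png

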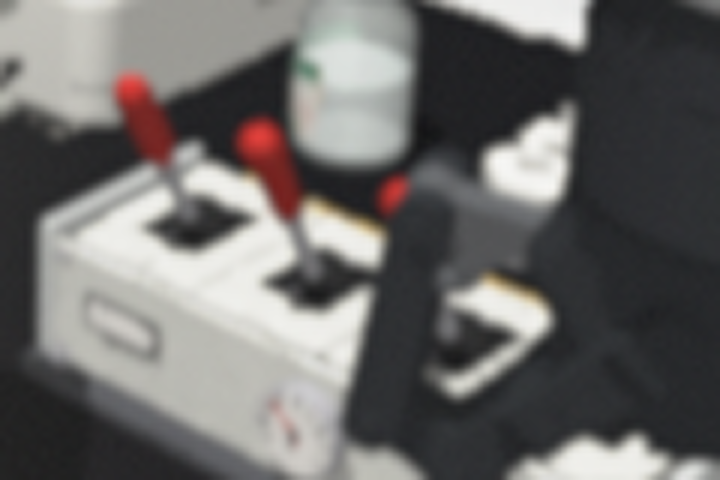

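In the top crop the home lever tips are at (196,356), (334,354) and (473,354), and the open tip is at (607,150). Boot centres are near (162,263), (291,262), (420,262) and (552,263). The scene crop shows tips at (131,90) and (262,138), and boots at (198,222), (320,278) and (462,340).

```bash
cat > h.py <<'E'
import numpy as np, cv2
from rig import viewer, ctrl
T=viewer.snapshot("top");S=viewer.snapshot("scene")
P=lambda d:d["mtx"]@np.c_[d["R"],d["t"]]
full=lambda c,o:(np.array(c,float)+.5)/6-.5+o
def tri(a,b):
    X=cv2.triangulatePoints(P(T),P(S),a,b)[:,0];return X[:3]/X[3]
def plane(d,p,z):
    r=d["R"].T@np.linalg.solve(d["mtx"],[*p,1]);c=-d["R"].T@d["t"];return c+r*(z-c[2])/r[2]
E
python3 - <<'E'
from h import *
to=(325,175);so=(300,215);np.set_printoptions(suppress=True,precision=1)
for a,b in [((196,356),(131,90)),((334,354),(262,138)),((473,354),(397,192))]: print("tip",tri(full(a,to),full(b,so)))
for a,b in [((162,263),(198,222)),((291,262),(320,278)),((552,263),(462,340))]: print("boot",tri(full(a,to),full(b,so)))
for a in [(162,263),(291,262),(420,262),(552,263)]: print("boot70",plane(T,full(a,to),70))
for a in [(196,356),(334,354),(473,354),(607,150)]: print("tip152",plane(T,full(a,to),152))
for a in [(97,172),(610,172),(97,360),(610,360)]: print("housing corner70",plane(T,full(a,to),70))
E
```

```text
tip [ 468.7 -124.2  153.8]
tip [ 470.6 -189.4  155.2]
tip [ 470.5 -253.7  156.8]
boot [ 516.1 -123.9   74. ]
boot [ 517.  -189.2   73.6]
boot [ 502.  -293.9  104.6]
boot70 [ 516.8 -125.2   70. ]
boot70 [ 517.9 -190.9   70. ]
boot70 [ 518.5 -256.7   70. ]
boot70 [ 518.6 -324.    70. ]
tip152 [ 469.2 -125.1  152. ]
tip152 [ 470.8 -190.4  152. ]
tip152 [ 471.4 -256.2  152. ]
tip152 [ 568.8 -321.2  152. ]
housing corner70 [563.  -92.1  70. ]
housing corner70 [ 565.4 -354.3   70. ]
housing corner70 [467.2 -92.   70. ]
housing corner70 [ 469.5 -352.7   70. ]
```

```bash
python3 -m handwheel '[[[-0.015,0.010,0,0.04,-1],[-0.040,0.027,0,0.10,-1],[-0.070,0.048,0,0.16,-1],[-0.100,0.068,0,0.22,-1],[-0.130,0.089,0,0.28,-1],[-0.160,0.109,0,0.33,-1],[-0.180,0.123,0,0.365,-1],[-0.190,0.130,0,0.372,-1]]]' 30
```

```text
time_s: 0.97
eef_pos: [330.9, -320.0, 242.5]
eef_rot: [0.0, -0.0, 1.0, 0.0]
contact_force: [0.9, -0.2, 0.4]
gripper_width: -0.002
grasp_force: 0.0
```

```bash
python3 -m handwheel '[[[-0.025,-0.002,0,0,-1],[-0.065,-0.002,0,0,-1],[-0.105,-0.002,0,0,-1],[-0.145,-0.002,0,0,-1],[-0.185,-0.002,0,0,-1],[-0.225,-0.002,0,0,-1],[-0.260,-0.002,0,0,-1],[-0.280,-0.002,0,0,-1]]]' && python3 - <<'E'
import cv2
from rig import viewer
a=viewer.snapshot("top")["img"][150:270,320:480,::-1]
b=viewer.snapshot("scene")["img"][160:320,290:450,::-1]
b=cv2.resize(b,(480,480),interpolation=cv2.INTER_CUBIC)
cv2.imwrite("pics/p5.png",b)
E
```

```text
time_s: 1.63
eef_pos: [612.4, -323.5, 240.2]
eef_rot: [-0.001, -0.001, 1.0, 0.0]
contact_force: [-1.7, 0.4, -1.1]
gripper_width: -0.001
grasp_force: 0.0
```

View pics/p5.png

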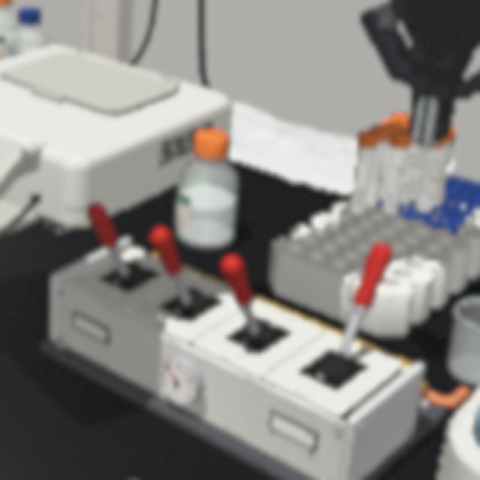

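The scene is now clear. The open lever's tip is at (379,254) in the crop, and there is free space behind it. I'll check that tip by triangulation, then descend behind it.

```bash
python3 -c "
from h import *
print(tri(full((607,150),(325,175)),(np.array([379,254])+.5)/3-.5+(290,160)), tri(full((552,263),(325,175)),(np.array([335,369])+.5)/3-.5+(290,160)))"
python3 -m handwheel '[[[0,0.001,0.015,0,-1],[0,0.001,0.035,0,-1],[0,0.001,0.055,0,-1],[0,0.001,0.075,0,-1],[0,0.001,0.095,0,-1],[0,0.001,0.105,0,-1],[0.005,0.001,0.105,0,-1],[0.010,0.001,0.105,0,-1]]]'
```

```text
[ 568.21787735 -320.45966628  151.64575606] [ 518.21096088 -322.50752463   73.22567462]
time_s: 2.5
eef_pos: [598.8, -323.7, 138.1]
eef_rot: [0.0, 0.0, 1.0, -0.0]
contact_force: [-0.1, 0.5, 0.3]
gripper_width: -0.002
grasp_force: 0.0
```

```bash
python3 -m handwheel '[[[0.006,0.001,0,0,-1],[0.012,0.001,0,0,-1],[0.018,0.001,0,0,-1],[0.024,0.001,0,0,-1],[0.030,0.001,0,0,-1],[0.036,0.001,0,0,-1],[0.042,0.001,0,0,-1],[0.048,0.001,0,0,-1]]]'
python3 -m handwheel '[[[0.004,0,0,0,-1],[0.008,0,0,0,-1],[0.012,0,0,0,-1],[0.016,0,0,0,-1],[0.020,0,0,0,-1],[0.023,0,0,0,-1],[0.026,0,0,0,-1],[0.029,0,0,0,-1]]]'
```

```text
time_s: 3.17
eef_pos: [550.6, -322.2, 137.0]
eef_rot: [-0.0, 0.0, 1.0, 0.0]
contact_force: [2.4, 1.0, 0.4]
gripper_width: 0.003
grasp_force: 1.0
time_s: 3.83
eef_pos: [522.3, -322.3, 136.9]
eef_rot: [-0.0, 0.0, 1.0, 0.0]
contact_force: [2.0, -0.4, -1.2]
gripper_width: 0.003
grasp_force: 1.0
```

```bash
python3 -m handwheel '[[[0.002,0,0,0,-1],[0.004,0,0,0,-1],[0.006,0,0,0,-1],[0.008,0,0,0,-1],[0.010,0,0,0,-1],[0.012,0,0,0,-1],[0.012,0,0,0,-1],[0.012,0,0,0,-1]]]'
python3 -m handwheel '[[[0.0005,0,0,0,-1],[0.001,0,0,0,-1],[0.0015,0,0,0,-1],[0.002,0,0,0,-1],[0.0025,0,0,0,-1],[0.003,0,0,0,-1],[0.003,0,0,0,-1],[0.003,0,0,0,-1]]]'
```

```text
time_s: 4.5
eef_pos: [510.2, -322.3, 137.3]
eef_rot: [-0.0, 0.0, 1.0, 0.0]
contact_force: [1.0, 0.5, -0.2]
gripper_width: 0.003
grasp_force: 0.4
time_s: 5.17
eef_pos: [507.5, -322.3, 137.3]
eef_rot: [-0.0, 0.0, 1.0, -0.0]
contact_force: [1.5, 0.1, 0.7]
gripper_width: 0.003
grasp_force: 0.8
```

```bash
python3 -m handwheel '[[[0.0005,0,0,0,-1],[0.001,0,0,0,-1],[0.0015,0,0,0,-1],[0.002,0,0,0,-1],[0.0025,0,0,0,-1],[0.003,0,0,0,-1],[0.003,0,0,0,-1],[0.003,0,0,0,-1]]]'
python3 -m handwheel '[[[0.0005,0,0,0,-1],[0.001,0,0,0,-1],[0.0015,0,0,0,-1],[0.002,0,0,0,-1],[0.002,0,0,0,-1],[0.002,0,0,0,-1],[0.002,0,0,0,-1],[0.002,0,0,0,-1]]]'
```

```text
time_s: 5.83
eef_pos: [504.5, -322.3, 137.3]
eef_rot: [-0.0, 0.0, 1.0, -0.0]
contact_force: [1.7, -0.3, 0.5]
gripper_width: 0.002
grasp_force: 0.7
time_s: 6.5
eef_pos: [502.5, -322.3, 137.3]
eef_rot: [-0.0, 0.0, 1.0, 0.0]
contact_force: [2.2, 0.4, -0.1]
gripper_width: 0.0
grasp_force: 0.7
```

```bash
python3 -m handwheel '[[[0.0005,0,0,0,-1],[0.001,0,0,0,-1],[0.0015,0,0,0,-1],[0.002,0,0,0,-1],[0.002,0,0,0,-1],[0.002,0,0,0,-1],[0.002,0,0,0,-1],[0.002,0,0,0,-1]]]'
```

```text
time_s: 7.17
eef_pos: [500.6, -322.3, 137.3]
eef_rot: [-0.0, 0.0, 1.0, -0.0]
contact_force: [1.5, 0.5, -0.4]
gripper_width: -0.004
grasp_force: 0.8
```

```bash
python3 - <<'E'
import cv2
from rig import viewer
a=viewer.snapshot("top")["img"][175:255,325:445,::-1]
b=viewer.snapshot("scene")["img"][200:320,290:430,::-1]
cv2.imwrite("pics/p6.png",cv2.resize(b,None,fx=5,fy=5,interpolation=cv2.INTER_CUBIC))
E
```

```text
(no output)
```

View pics/p6.png

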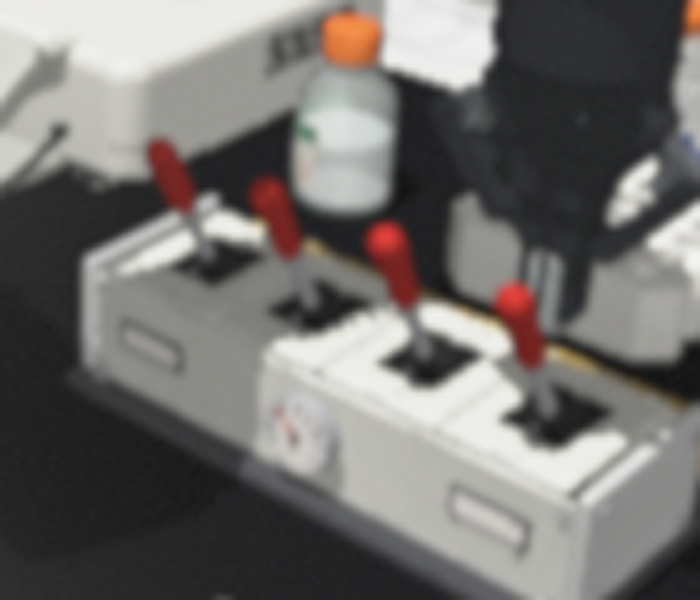

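The open lever's tip (517,300) is nearly at the home lean: its dx to the boot is 30 px against 38 px for its neighbour. I'll keep going until the stop is felt.

```bash
python3 -m handwheel '[[[0.0005,0,0,0,-1],[0.001,0,0,0,-1],[0.0015,0,0,0,-1],[0.002,0,0,0,-1],[0.002,0,0,0,-1],[0.002,0,0,0,-1],[0.002,0,0,0,-1],[0.002,0,0,0,-1]]]'
python3 -m handwheel '[[[0.0005,0,0,0,-1],[0.001,0,0,0,-1],[0.0015,0,0,0,-1],[0.002,0,0,0,-1],[0.002,0,0,0,-1],[0.002,0,0,0,-1],[0.002,0,0,0,-1],[0.002,0,0,0,-1]]]'
```

```text
time_s: 7.93
eef_pos: [500.1, -322.3, 137.7]
eef_rot: [0.002, -0.0, 1.0, -0.0]
contact_force: [6.4, -0.1, -1.9]
gripper_width: -0.004
grasp_force: 2.8
time_s: 8.6
eef_pos: [499.6, -322.4, 138.2]
eef_rot: [0.003, -0.0, 1.0, -0.001]
contact_force: [9.4, -0.2, -0.4]
gripper_width: 0.004
grasp_force: 3.9
```

```bash
python3 -m handwheel '[[[-0.012,0,0,0,-1],[-0.018,0,0,0,-1],[-0.018,0,-0.020,0,-1],[-0.018,0,-0.050,0,-1],[-0.018,0,-0.075,0,-1],[-0.010,0.010,-0.080,0,-1],[0.010,0.030,-0.080,0,-1],[0.035,0.050,-0.080,0,-1]]]'
python3 -m handwheel '[[[0.020,0.010,0,0,-1],[0.038,0.016,0.005,0,-1],[0.038,0.016,0.025,0,-1],[0.038,0.016,0.050,0,-1],[0.038,0.016,0.070,0,-1],[0.038,0.016,0.075,0,-1],[0.035,0.016,0.075,0,-1],[0.030,0.016,0.075,0,-1]]]'; python3 - <<'E'
import cv2
from rig import viewer
a=viewer.snapshot("top")["img"][175:255,325:445,::-1]
cv2.imwrite("pics/p7.png",cv2.resize(a,None,fx=6,fy=6,interpolation=cv2.INTER_CUBIC))
E
```

```text
time_s: 9.27
eef_pos: [460.9, -272.0, 216.6]
eef_rot: [-0.001, 0.001, 1.0, 0.0]
contact_force: [-0.9, 0.9, -0.4]
gripper_width: 0.001
grasp_force: 0.0
time_s: 9.93
eef_pos: [431.7, -256.7, 143.1]
eef_rot: [-0.0, 0.0, 1.0, -0.0]
contact_force: [0.1, -0.0, 0.8]
gripper_width: 0.002
grasp_force: 0.0
```

View pics/p7.png

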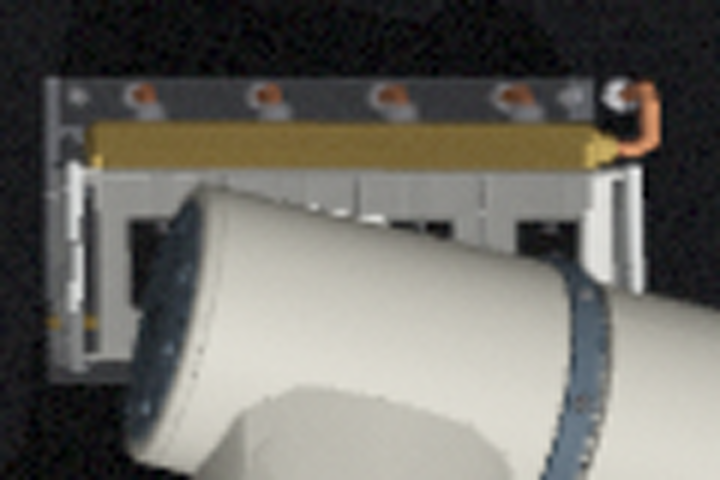

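The brass bar end, at x = 28 in the first top crop, is now at x = 48, so the bar has dropped back. I'll probe lever 3 (y = -256).

```bash
python3 -m handwheel '[[[-0.004,0,0,0,-1],[-0.008,0,0,0,-1],[-0.012,0,0,0,-1],[-0.015,0,0,0,-1],[-0.017,0,0,0,-1],[-0.019,0,0,0,-1],[-0.020,0,0,0,-1],[-0.020,0,0,0,-1]]]'
python3 -m handwheel '[[[-0.0005,0,0,0,-1],[-0.001,0,0,0,-1],[-0.0015,0,0,0,-1],[-0.002,0,0,0,-1],[-0.0025,0,0,0,-1],[-0.003,0,0,0,-1],[-0.003,0,0,0,-1],[-0.003,0,0,0,-1]]]'
```

```text
time_s: 10.65
eef_pos: [451.8, -256.3, 142.2]
eef_rot: [-0.0, 0.0, 1.0, 0.0]
contact_force: [-0.2, -0.1, 0.2]
gripper_width: 0.001
grasp_force: 0.0
time_s: 11.32
eef_pos: [454.1, -256.3, 142.4]
eef_rot: [-0.0, 0.0, 1.0, -0.0]
contact_force: [-3.1, 0.7, 3.0]
gripper_width: -0.003
grasp_force: 1.9
```

```bash
python3 -m handwheel '[[[-0.0005,0,0,0,-1],[-0.001,0,0,0,-1],[-0.0015,0,0,0,-1],[-0.002,0,0,0,-1],[-0.0025,0,0,0,-1],[-0.003,0,0,0,-1],[-0.003,0,0,0,-1],[-0.003,0,0,0,-1]]]'
```

```text
time_s: 11.98
eef_pos: [457.5, -256.3, 142.3]
eef_rot: [-0.0, 0.0, 1.0, -0.0]
contact_force: [-4.4, -0.4, 4.3]
gripper_width: 0.002
grasp_force: 2.5
```

```bash
python3 -m handwheel '[[[-0.0005,0,0,0,-1],[-0.001,0,0,0,-1],[-0.0015,0,0,0,-1],[-0.002,0,0,0,-1],[-0.0025,0,0,0,-1],[-0.003,0,0,0,-1],[-0.003,0,0,0,-1],[-0.003,0,0,0,-1]]]'
```

```text
time_s: 12.65
eef_pos: [459.0, -256.4, 142.4]
eef_rot: [-0.002, 0.0, 1.0, -0.0]
contact_force: [-9.0, 0.3, 8.1]
gripper_width: -0.001
grasp_force: 4.8
```

Lever 3 is blocked: force rose to 12 N after about 0.07 rad of play, which is inside the allowed band. Next lever, y = -190.

```bash
python3 -m handwheel '[[[0.010,0,0,0,-1],[0.028,0,0,0,-1],[0.028,0.016,0,0,-1],[0.028,0.036,0,0,-1],[0.028,0.056,0,0,-1],[0.028,0.066,0,0,-1],[0.020,0.066,0,0,-1],[0.011,0.066,0,0,-1]]]'
python3 -m handwheel '[[[-0.0005,0,0,0,-1],[-0.001,0,0,0,-1],[-0.0015,0,0,0,-1],[-0.002,0,0,0,-1],[-0.0025,0,0,0,-1],[-0.003,0,0,0,-1],[-0.003,0,0,0,-1],[-0.003,0,0,0,-1]]]'
python3 -m handwheel '[[[-0.0005,0,0,0,-1],[-0.001,0,0,0,-1],[-0.0015,0,0,0,-1],[-0.002,0,0,0,-1],[-0.0025,0,0,0,-1],[-0.003,0,0,0,-1],[-0.003,0,0,0,-1],[-0.003,0,0,0,-1]]]'
```

```text
time_s: 13.32
eef_pos: [450.7, -190.0, 142.6]
eef_rot: [0.001, -0.001, 1.0, -0.0]
contact_force: [0.0, -0.4, 0.1]
gripper_width: 0.001
grasp_force: 0.0
time_s: 13.98
eef_pos: [452.5, -190.4, 142.3]
eef_rot: [-0.0, 0.0, 1.0, -0.0]
contact_force: [-0.6, -1.0, 0.1]
gripper_width: -0.002
grasp_force: 0.2
time_s: 14.65
eef_pos: [455.7, -190.3, 142.3]
eef_rot: [0.0, 0.0, 1.0, -0.0]
contact_force: [-3.9, 0.3, 3.0]
gripper_width: -0.004
grasp_force: 1.7
```

```bash
python3 -m handwheel '[[[-0.0005,0,0,0,-1],[-0.001,0,0,0,-1],[-0.0015,0,0,0,-1],[-0.002,0,0,0,-1],[-0.0025,0,0,0,-1],[-0.003,0,0,0,-1],[-0.003,0,0,0,-1],[-0.003,0,0,0,-1]]]'
```

```text
time_s: 15.32
eef_pos: [458.8, -190.3, 142.3]
eef_rot: [0.0, 0.0, 1.0, 0.0]
contact_force: [-3.3, 0.0, 1.6]
gripper_width: 0.002
grasp_force: 1.4
```

```bash
python3 -m handwheel '[[[-0.0005,0,0,0,-1],[-0.001,0,0,0,-1],[-0.0015,0,0,0,-1],[-0.002,0,0,0,-1],[-0.002,0,0,0,-1],[-0.002,0,0,0,-1],[-0.002,0,0,0,-1],[-0.002,0,0,0,-1]]]'
```

```text
time_s: 15.98
eef_pos: [460.8, -190.3, 142.3]
eef_rot: [0.0, 0.0, 1.0, 0.0]
contact_force: [-1.5, -0.0, 1.9]
gripper_width: 0.003
grasp_force: 1.2
```

```bash
python3 -m handwheel '[[[-0.0005,0,0,0,-1],[-0.001,0,0,0,-1],[-0.0015,0,0,0,-1],[-0.002,0,0,0,-1],[-0.0025,0,0,0,-1],[-0.003,0,0,0,-1],[-0.003,0,0,0,-1],[-0.003,0,0,0,-1]]]'
```

```text
time_s: 16.65
eef_pos: [463.8, -190.3, 142.3]
eef_rot: [0.0, 0.0, 1.0, -0.0]
contact_force: [-3.2, -0.0, 1.7]
gripper_width: 0.001
grasp_force: 1.2
```

```bash
python3 -m handwheel '[[[-0.0005,0,0,0,-1],[-0.001,0,0,0,-1],[-0.0015,0,0,0,-1],[-0.002,0,0,0,-1],[-0.0025,0,0,0,-1],[-0.003,0,0,0,-1],[-0.003,0,0,0,-1],[-0.003,0,0,0,-1]]]'
```

```text
time_s: 17.32
eef_pos: [466.8, -190.3, 142.3]
eef_rot: [0.0, 0.0, 1.0, 0.0]
contact_force: [-2.1, -0.9, 1.2]
gripper_width: 0.002
grasp_force: 1.1
```

```bash
python3 -m handwheel '[[[-0.0005,0,0,0,-1],[-0.001,0,0,0,-1],[-0.0015,0,0,0,-1],[-0.002,0,0,0,-1],[-0.0025,0,0,0,-1],[-0.003,0,0,0,-1],[-0.0035,0,0,0,-1],[-0.0035,0,0,0,-1]]]'
```

```text
time_s: 17.98
eef_pos: [470.3, -190.3, 142.3]
eef_rot: [0.0, 0.0, 1.0, -0.0]
contact_force: [-2.7, -1.0, 2.3]
gripper_width: 0.002
grasp_force: 1.1
```

```bash
python3 -m handwheel '[[[-0.0005,0,0,0,-1],[-0.001,0,0,0,-1],[-0.0015,0,0,0,-1],[-0.002,0,0,0,-1],[-0.0025,0,0,0,-1],[-0.003,0,0,0,-1],[-0.0035,0,0,0,-1],[-0.0035,0,0,0,-1]]]'
```

```text
time_s: 18.65
eef_pos: [473.8, -190.3, 142.3]
eef_rot: [0.0, 0.0, 1.0, -0.0]
contact_force: [-2.7, -0.1, 1.0]
gripper_width: -0.001
grasp_force: 1.0
```

```bash
python3 -m handwheel '[[[-0.001,0,0,0,-1],[-0.002,0,0,0,-1],[-0.003,0,0,0,-1],[-0.004,0,0,0,-1],[-0.005,0,0,0,-1],[-0.005,0,0,0,-1],[-0.005,0,0,0,-1],[-0.005,0,0,0,-1]]]'
```

```text
time_s: 19.32
eef_pos: [478.9, -190.3, 142.3]
eef_rot: [0.0, 0.0, 1.0, 0.0]
contact_force: [-1.4, 0.4, 0.9]
gripper_width: 0.001
grasp_force: 0.5
```

```bash
python3 -m handwheel '[[[-0.003,0,0,0,-1],[-0.006,0,0,0,-1],[-0.009,0,0,0,-1],[-0.012,0,0,0,-1],[-0.015,0,0,0,-1],[-0.018,0,0,0,-1],[-0.020,0,0,0,-1],[-0.022,0,0,0,-1]]]'
python3 -m handwheel '[[[-0.003,0,0,0,-1],[-0.006,0,0,0,-1],[-0.009,0,0,0,-1],[-0.012,0,0,0,-1],[-0.015,0,0,0,-1],[-0.018,0,0,0,-1],[-0.020,0,0,0,-1],[-0.022,0,0,0,-1]]]'
```

```text
time_s: 19.98
eef_pos: [500.9, -190.3, 142.2]
eef_rot: [-0.0, 0.0, 1.0, 0.0]
contact_force: [-1.2, -0.3, 1.9]
gripper_width: -0.002
grasp_force: 0.9
time_s: 20.65
eef_pos: [520.8, -190.2, 141.4]
eef_rot: [-0.003, 0.0, 1.0, 0.0]
contact_force: [-7.3, 0.3, 2.9]
gripper_width: -0.001
grasp_force: 3.8
```

```bash
python3 - <<'E'
import cv2
from rig import viewer,ctrl
b=viewer.snapshot("scene")["img"][190:310,290:430,::-1]
cv2.imwrite("pics/p8.png",cv2.resize(b,None,fx=5,fy=5,interpolation=cv2.INTER_CUBIC))
s=ctrl.state();print(s["contact_force"],s["wrist_torque"],s["eef_pos"])
E
```

```text
[-4.01434873  0.10718261  1.43092226] [0.16729651 1.74718551 0.03400897] [ 521.16753488 -190.20243836  141.30823966]
```

View pics/p8.png

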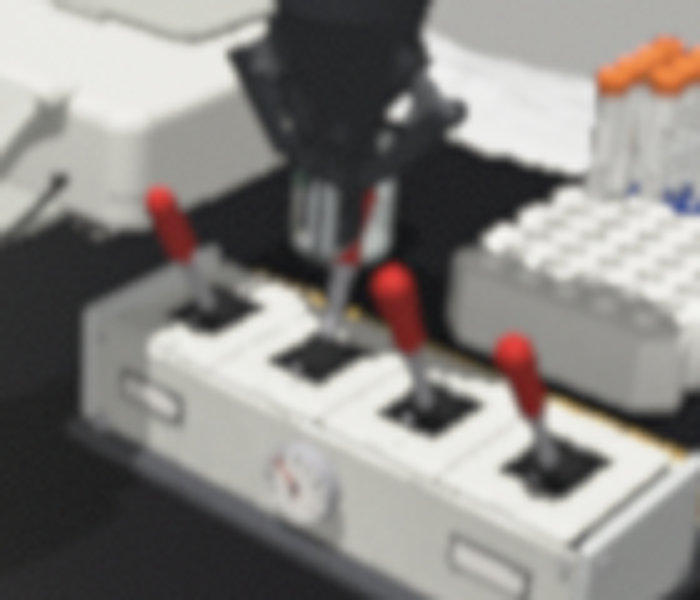

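Lever 2 now leans away (rod base at (335,330)), and nothing else is in contact. The force has settled to 4 N, so I'll continue in small steps to the stop.

```bash
python3 -m handwheel '[[[0,0,0,0,-1],[-0.0005,0,0,0,-1],[-0.001,0,0,0,-1],[-0.0015,0,0,0,-1],[-0.002,0,0,0,-1],[-0.002,0,0,0,-1],[-0.002,0,0,0,-1],[-0.002,0,0,0,-1]]]'
```

```text
time_s: 21.37
eef_pos: [522.8, -190.2, 141.1]
eef_rot: [-0.002, 0.0, 1.0, 0.0]
contact_force: [-5.7, 0.4, -0.3]
gripper_width: 0.003
grasp_force: 2.9
```

```bash
python3 -m handwheel '[[[0,0,0,0,-1],[-0.0005,0,0,0,-1],[-0.001,0,0,0,-1],[-0.0015,0,0,0,-1],[-0.002,0,0,0,-1],[-0.002,0,0,0,-1],[-0.002,0,0,0,-1],[-0.002,0,0,0,-1]]]'
```

```text
time_s: 22.03
eef_pos: [524.5, -190.2, 140.9]
eef_rot: [-0.003, 0.0, 1.0, 0.0]
contact_force: [-6.8, -0.6, -0.5]
gripper_width: -0.0
grasp_force: 2.9
```

```bash
python3 -m handwheel '[[[0,0,0,0,-1],[-0.0005,0,0,0,-1],[-0.001,0,0,0,-1],[-0.0015,0,0,0,-1],[-0.002,0,0,0,-1],[-0.0025,0,0,0,-1],[-0.003,0,0,0,-1],[-0.003,0,0,0,-1]]]'
```

```text
time_s: 22.7
eef_pos: [526.7, -190.1, 140.4]
eef_rot: [-0.004, 0.0, 1.0, 0.001]
contact_force: [-6.9, 0.4, -0.3]
gripper_width: -0.002
grasp_force: 3.4
```

```bash
python3 -m handwheel '[[[0,0,0,0,-1],[-0.0005,0,0,0,-1],[-0.001,0,0,0,-1],[-0.0015,0,0,0,-1],[-0.002,0,0,0,-1],[-0.0025,0,0,0,-1],[-0.003,0,0,0,-1],[-0.003,0,0,0,-1]]]'
```

```text
time_s: 23.37
eef_pos: [532.7, -190.3, 142.0]
eef_rot: [-0.0, 0.0, 1.0, 0.0]
contact_force: [-3.0, 0.1, -1.7]
gripper_width: -0.002
grasp_force: 1.4
```

```bash
python3 -m handwheel '[[[0,0,0,0,-1],[-0.0005,0,0,0,-1],[-0.001,0,0,0,-1],[-0.0015,0,0,0,-1],[-0.002,0,0,0,-1],[-0.0025,0,0,0,-1],[-0.003,0,0,0,-1],[-0.003,0,0,0,-1]]]'
```

```text
time_s: 24.03
eef_pos: [535.9, -190.3, 142.4]
eef_rot: [0.0, 0.0, 1.0, -0.0]
contact_force: [-3.0, -0.3, -0.6]
gripper_width: 0.001
grasp_force: 1.2
```

```bash
python3 -m handwheel '[[[0,0,0,0,-1],[-0.0005,0,0,0,-1],[-0.001,0,0,0,-1],[-0.0015,0,0,0,-1],[-0.002,0,0,0,-1],[-0.002,0,0,0,-1],[-0.002,0,0,0,-1],[-0.002,0,0,0,-1]]]'
```

```text
time_s: 24.7
eef_pos: [537.8, -190.3, 142.4]
eef_rot: [0.0, 0.0, 1.0, -0.0]
contact_force: [-2.7, -0.3, -0.9]
gripper_width: -0.003
grasp_force: 1.1
```

```bash
python3 -m handwheel '[[[0,0,0,0,-1],[-0.0005,0,0,0,-1],[-0.001,0,0,0,-1],[-0.0015,0,0,0,-1],[-0.002,0,0,0,-1],[-0.002,0,0,0,-1],[-0.002,0,0,0,-1],[-0.002,0,0,0,-1]]]'
```

```text
time_s: 25.37
eef_pos: [539.7, -190.3, 142.3]
eef_rot: [0.0, 0.0, 1.0, -0.0]
contact_force: [-2.8, -0.2, -0.7]
gripper_width: 0.001
grasp_force: 1.1
```

```bash
python3 -m handwheel '[[[0,0,0,0,-1],[-0.0005,0,0,0,-1],[-0.001,0,0,0,-1],[-0.0015,0,0,0,-1],[-0.002,0,0,0,-1],[-0.002,0,0,0,-1],[-0.002,0,0,0,-1],[-0.002,0,0,0,-1]]]'
```

```text
time_s: 26.03
eef_pos: [541.8, -190.3, 142.4]
eef_rot: [0.0, 0.0, 1.0, -0.0]
contact_force: [-1.4, 0.2, -1.3]
gripper_width: 0.002
grasp_force: 1.0
```

```bash
python3 -m handwheel '[[[0,0,0,0,-1],[-0.0005,0,0,0,-1],[-0.001,0,0,0,-1],[-0.0015,0,0,0,-1],[-0.002,0,0,0,-1],[-0.002,0,0,0,-1],[-0.002,0,0,0,-1],[-0.002,0,0,0,-1]]]'
```

```text
time_s: 26.7
eef_pos: [542.7, -190.3, 142.1]
eef_rot: [-0.001, 0.0, 1.0, 0.0]
contact_force: [-4.8, 0.5, 0.5]
gripper_width: 0.002
grasp_force: 2.8
```

```bash
python3 -m handwheel '[[[0,0,0,0,-1],[-0.0005,0,0,0,-1],[-0.001,0,0,0,-1],[-0.0015,0,0,0,-1],[-0.0015,0,0,0,-1],[-0.0015,0,0,0,-1],[-0.0015,0,0,0,-1],[-0.0015,0,0,0,-1]]]'
```

```text
time_s: 27.37
eef_pos: [542.9, -190.3, 142.0]
eef_rot: [-0.002, 0.0, 1.0, 0.0]
contact_force: [-9.5, 0.6, 3.6]
gripper_width: 0.001
grasp_force: 4.9
```

Stop reached at 542.9 with 9.5 N. Now retract and look.

```bash
python3 -m handwheel '[[[0.012,0,0,0,-1],[0.022,0,0,0,-1],[0.022,0,-0.020,0,-1],[0.022,0,-0.050,0,-1],[0.022,0,-0.080,0,-1],[0.030,0,-0.100,0,-1],[0.055,0,-0.100,0,-1],[0.085,0,-0.100,0,-1]]]'
python3 -m handwheel '[[[0.030,0,0,0,-1],[0.065,0,0,0,-1],[0.100,0.010,0,0,-1],[0.130,0.035,0,0,-1],[0.150,0.070,0,0,-1],[0.160,0.105,0,0,-1],[0.160,0.140,0,0,-1],[0.160,0.155,0,0,-1]]]'
python3 - <<'E'
import cv2,numpy as np
from rig import viewer
a=viewer.snapshot("top")["img"][165:255,325:445,::-1]
b=viewer.snapshot("scene")["img"][190:310,290:430,::-1]
a=cv2.resize(a,(440,330),interpolation=cv2.INTER_CUBIC);b=cv2.resize(b,(385,330),interpolation=cv2.INTER_CUBIC)[:,:360]
cv2.imwrite("pics/p9.png",np.hstack([a,b]))
E
```

```text
time_s: 28.03
eef_pos: [462.4, -190.4, 244.0]
eef_rot: [0.003, -0.0, 1.0, -0.0]
contact_force: [-0.6, -0.5, -0.0]
gripper_width: -0.001
grasp_force: 0.0
time_s: 28.7
eef_pos: [300.7, -32.4, 243.6]
eef_rot: [0.003, -0.001, 1.0, 0.002]
contact_force: [0.2, -0.3, 0.3]
gripper_width: 0.004
grasp_force: 0.0
```

View pics/p9.png

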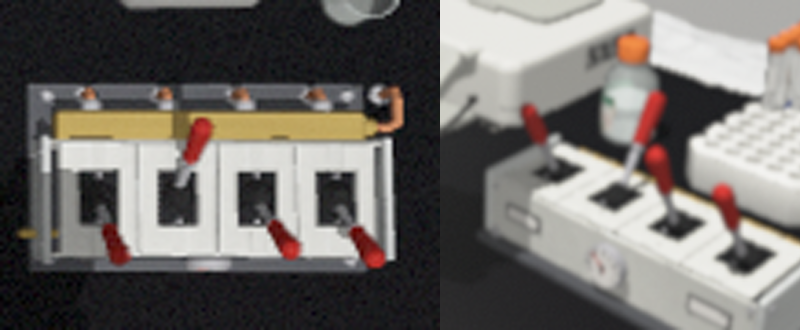

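Lever 2 is open: its tip is at row 126, raw 199.3, against 200.0 for the lever that was open at the start. Lever 4 is home (tip row 258), lever 1 is home (256), lever 3 is about 0.08 rad off (247, inside its play), and the bar is out. The robot is clear.

```bash
python3 -c "
from rig import ctrl
print(ctrl.sign_off())"
```

```text
the job is handed in; nothing more can be done
None
```

The job is handed in: the lever that was open is fully home with the locking bar dropped back, and the free spare (second from the left) is open to its stop. The third lever was blocked and sits about 0.08 rad off home, within its 0.15 rad play. The highest force I read at a lever was about 12 N, and no verdict came back at hand-in.

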